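# Stand the recipe board in its slot and hold the bag clip open over its top edge

## Task

Take the recipe board out of the wire rack, slide it upright and fully home into the slot of the solid wooden stand, centred along the slot, and let go of it. Then pick up the steel bag clip by its handles, squeeze it wide open against its spring and lower it over the middle of the board's top edge, so that one jaw hangs on each side well below the edge and neither touches the board. Finish like that, still holding the clip squeezed open in mid-air for me to slip a note in; leave the other things on the worktop where they are.

Things in the scene. Friction and masses are not known exactly. Their poses are not given: they have to be found in the camera images.
- board_mid (a point): Centre of the recipe board, a plain plywood slab with a sheet of paper on each face: 8 mm thick (its x), 120 mm wide (its y), 140 mm tall (its z, up), 0.12 kg. It starts upright in the rack, its lower edge 10 mm above the worktop.
- board_foot (a point): Middle of the board's lower edge, 70 mm under its centre; axes as the board.
- board_top (a point): Middle of the board's top edge, 70 mm above its centre; axes as the board (x is the board's normal, z up).
- board: The whole recipe board; origin at the middle of its lower edge, axes as above.
- rack: Fixed wire rack that holds the board at the start: wooden base 75 x 130 x 10 mm, two steel wire hoops 48 mm high, 12 mm apart inside. Origin at the centre of its underside; the board stands in its y-z plane. Its place may be swapped with the stand's.
- slot (a point): Middle of the slot floor in the fixed solid wooden stand (70 x 130 mm, 40 mm high, brass screw heads on top). x across the slot, y along it, z up. The slot floor is 10 mm above the worktop; the slot is 10 mm wide and 30 mm deep, open at both ends, with a mouth flared to 23 mm over its top 8 mm.
- clip_mid (a point): Middle of the pivot pin of the steel bag clip, half-way up it. The clip starts standing on its shut jaws on the worktop, handles up, the pin 37 mm above the worktop; 72 mm high, 0.08 kg. Axes are those of one lever: at the start x is the direction in which the handles are squeezed, y along the pin, z up.
- jaw_a (a point): Inner edge of the tip of one jaw, in the middle of its width: 37 mm below the pin when the clip is shut.
- jaw_b (a point): The same point on the other jaw.
- clip: The whole clip; origin midway under the shut jaws, 37 mm below the pin; axes as clip_mid. Handles: flat plates 24 mm wide (y), a V that splays upward from the pivot to about 50 mm over the outside at the top. Pinching their upper halves along x opens the 50 mm wide jaws below. At the stop they stand parallel, 21 mm over the outside, tops about 43 mm above the pin.
- clip_lever (a joint): Opening angle of the clip: 0 shut, 0.76 rad squeezed to its stop. There the jaw tips are about 28 mm apart inside and 34 mm below the pin; the room between the jaws is about 20 mm deep. Pinching takes 2 N at the handle tops to begin, 5 to 9 N at the stop; a spring shuts the clip when let go.
- spice_mid (a point): Bystander: centre of a spice jar, 45 mm across, 106 mm tall.
- egg_cup_mid (a point): Bystander: centre of an egg cup, 49 mm across, 62 mm tall.
- espresso_mid (a point): Bystander: centre of a small espresso cup with a handle, 62 x 92 x 51 mm.
Not all that is in view belongs to the job. What is shaped like the clip but yellow is not meant. What is shaped like the part that bears slot but red is not meant.

How it is judged (in metres and radians):
On the way, in this order (a step that is already met when the one before it is completed fails the run):
1. the board stands fully home in the stand's slot, centred, and has been let go (z of board_foot in the frame of slot between -0.004 and 0.004 m and x of board_foot in the frame of slot between -0.004 and 0.004 m and y of board_foot in the frame of slot between -0.02 and 0.02 m and angle between board_mid's own z axis and vertical below 0.12 rad and contact force between the fingers and board below 0.1 N), for 0.2 s.
2. the clip is held clear of the worktop, squeezed open (value of joint clip_lever above 0.5 rad and height (world z) of clip_mid above 0.07 m and contact force between the fingers and clip above 2 N), for 0.2 s.
At the end, for the whole second after the job is handed in: Board home in the slot (4 mm; 20 mm along it; upright to 0.12 rad). Fingers hold the clip still, open over 0.5 rad, a jaw tip each side of the board: 5 mm or more from its middle plane, 6 mm or more below its top edge, within 35 mm of the edge's middle; nothing of clip or robot touches the board (z of board_foot in the frame of slot between -0.004 and 0.004 m and x of board_foot in the frame of slot between -0.004 and 0.004 m and y of board_foot in the frame of slot between -0.02 and 0.02 m and angle between board_mid's own z axis and vertical below 0.12 rad and ((x of jaw_a in the frame of board_top above 0.005 m and x of jaw_b in the frame of board_top below -0.005 m) or (x of jaw_b in the frame of board_top above 0.005 m and x of jaw_a in the frame of board_top below -0.005 m)) and z of each of jaw_a, jaw_b in the frame of board_top below -0.006 m and y of jaw_a in the frame of board_top between -0.035 and 0.035 m and y of jaw_b in the frame of board_top between -0.035 and 0.035 m and value of joint clip_lever above 0.5 rad and contact force between the fingers and clip above 2 N and contact force between each of clip, the arm, the fingers and board below 0.2 N and height (world z) of clip_mid above 0.15 m and linear speed of clip below 0.03 m/s); the arm keeps its last pose, push and grip.
It fails at once if a bystander (spice jar, egg cup or espresso cup) is displaced by more than 30 mm (distance of any of spice_mid, egg_cup_mid, espresso_mid from where it was at the start of the episode above 0.03 m).
It also fails if it takes over 56 s, if anything falls off the work surface, if the arm or the gripper's body presses on something with over 40 N, if the wrist force passes 120 N, or if a joint passes its speed limit or range.

## Robot

A 6-joint arm with a two-finger parallel gripper is mounted at the origin on a cart in front of the work surface, level with it; the furniture and walls round the work are solid. World frame = base frame: x ahead of the robot, y to its left, z up, the work surface at z = 0. Lengths are in m, angles in degrees, forces in N, time in s.
With the tool pointing down it reaches from about 0.275 to 0.875 m from the base axis. Payload 12.5 kg.
Tool frame: the origin (TCP) lies on the centre line of the jaws, within the pads' length; the fingertips stand env.tips_ahead ahead of it and the grasp point (between the pads) lies 6 mm ahead of it (env.tips_ahead is the distance from the TCP to the fingertips, in m); z points along the fingers, y is the line along which they close (so a half turn about z gives the same grasp; the last joint's range is limited). The gripper opens to 85 mm and grips with 20 to 120 N. Pads are 22 mm wide; open, the fingers measure 114 mm over their backs; the gripper's body (76 mm by 85 mm) begins 54 mm behind the grasp point. The pads swing forward as they close: fully open they stand 13 mm farther back than shut.
Start: joints at [-76.352, 20.094, 94.641, -0, 65.266, -4.847], TCP at [0.174, -0.522, 0.256] pointing down, gripper open.
Joint ranges: [-157.81, 157.81], [-45, 120.19], [0.68, 151.7], [-89.99, 269.99], [4.06, 180], [-164.3, 164.3]. Speed limits (degrees/s): [127.2, 127.2, 159.86, 180, 180, 180].

## Interface

Orientations are given as [roll, pitch, yaw] about the fixed x, y, z axes, in that order (R = Rz(yaw) Ry(pitch) Rx(roll)).
In Python, from bench import env gives the robot as it stands. The module is installed in compiled form; this text tells all that it offers.
- The arm moves only by the tool arm_command, never from a script. Its argument "commands" is a list of rows, each an object with "xyz": the shift along the tool's x, y, z scaled (see below), a list of three; "rotation": the turn, a rotation vector about the tool's x, y, z scaled (see below), a list of three; "gripper": the closure, from 0 (fully open) to 1 (shut). In form: [{"xyz": [dx, dy, dz], "rotation": [rx, ry, rz], "gripper": gripper}, ...]. A call has 1 to 5 rows; each row is the pose to reach, as a shift and turn from the pose commanded when the call began, along the tool's axes at that moment; what a row does not reach only later rows make up. The controller multiplies each number of a shift by 0.08 m and each number of a turn by 90 degrees. A row lasts 1/10 s, in which the tool goes at most 50 mm and 8.59 degrees, less where a joint would pass 70% of its speed; a pose out of reach is approached as far as the arm can. A call with a number of a shift or a turn outside -1 to 1 is refused whole. A call with a gripper value outside its range is refused whole. The fingers move at their own pace and stop on an object; the grip force is fixed at half the most. Time passes only in rows, so rows that repeat a pose let the fingers close. It gives the time, the measured TCP pose, the force, the opening and the grip force at its end, in the units of the state.
- env.observe(): the state, without advancing time (a new reading comes with each control period).
- env.camera(name): name is "scene" or "top" or "wrist"; returns the picture (480x640x3 uint8, red, green, blue); there is no depth.
- env.get_calibration(name): a dict with "intrinsics" (3x3 intrinsics, pixels), "extrinsics" (4x4, takes a point from world to camera coordinates); the wrist camera has in their place "hand_eye" (4x4, takes a point from camera to tool coordinates, whose origin is the TCP and whose axes are the flange's). Camera axes: x right, y down, z forward; pixel columns grow to the right and rows downward; lengths in m; the calibration is good to about 2 mm. The wrist camera is an equidistant fisheye: a pixel r from the principal point sees the ray r / f radians off the axis. A picture is of the moment at which its call begins: read the wrist's pose just before it. get_calibration takes no time and is no camera call.
- env.job_done(): hands the job in; it is judged then, once.
The state is a dict: "time_s": time; "joint_positions": joint angles; "qd": joint speeds; "tau": joint torques, N m; "position": TCP position; "eef_rot": TCP orientation; "wrist_force": force on the tool from outside, world axes, zero at the start; "ft_torque": the same for the moment, N m; "width": finger opening in m; "gripper_force": force on a finger pad.
Only numpy, scipy, OpenCV 4.12 (cv2) and the standard library are available. Lean on these libraries where they do the work, as an engineer would, in place of code of your own. Each camera call takes 0.05 s, during which the arm holds its last target. There are 200 camera calls.

## Working session

There is one attempt and no reset: what is moved stays moved. The work goes in short steps, Python scripts to look and compute and a tool call to move; the robot and the scene stay as the last step left them, time stands still between calls to the robot, and variables do not carry over. Pictures are saved under pics/ and viewed, at most 10 in all, crops included, and the job is handed in when it is done.

Besides the shell and the picture viewer there is one more tool, called after ">>>" by a JSON object that holds its "name" and its "arguments", one argument or row to a line. arm_command: Moves the arm, as the interface text tells. Its arguments: {"type":"object","properties":{"commands":{"type":"array","items":{"type":"object","properties":{"xyz":{"type":"array","items":{"type":"number","minimum":-1,"maximum":1}},"rotation":{"type":"array","items":{"type":"number","minimum":-1,"maximum":1}},"gripper":{"type":"number"}}}}},"required":["commands"]}

```bash
mkdir -p pics; python3 - <<'E'
from bench import env
import cv2,numpy as np
print(env.observe(), env.tips_ahead)
for n in ("scene","top"):
    im=env.camera(n); cv2.imwrite(f"pics/{n}0.png",im[:,:,::-1])
for n in ("scene","top","wrist"): print(n,env.get_calibration(n))
E
```

```text
{'time_s': 0.0, 'joint_positions': array([-7.63505470e+01,  2.01264989e+01,  9.46796360e+01, -1.08657299e-03,
        6.52657638e+01, -4.84786777e+00]), 'qd': array([0.0873208 , 0.02130026, 0.04066662, 0.09247784, 0.04189279,
       0.01239754]), 'tau': array([ 1.52874716e-03, -5.06102443e+01, -2.91403055e+01,  4.83303825e-05,
        4.52154825e-03,  5.96521787e-06]), 'position': array([ 0.1744308 , -0.521265  ,  0.25571993]), 'eef_rot': array([-1.79928275e+02, -5.09339425e-03,  1.84977728e+01]), 'wrist_force': array([ 0.1226929 ,  0.0455857 , -0.65122933]), 'ft_torque': array([-0.03712248, -0.00560823,  0.02915164]), 'gripper_force': 0.0, 'width': 0.08516069756299384} 0.025
scene {'intrinsics': array([[445.89886371,   0.        , 320.99094511],
       [  0.        , 445.89886371, 239.89276751],
       [  0.        ,   0.        ,   1.        ]]), 'extrinsics': array([[-7.46708531e-01, -6.65150911e-01,  7.97450315e-04,
         4.45460971e-01],
       [-4.01810998e-01,  4.50123067e-01, -7.97456674e-01,
         2.69599311e-01],
       [ 5.30070082e-01, -5.95788126e-01, -6.03375685e-
[... 380 characters left out ...]
05363, -0.02761522, -0.13057607,  0.55127067],
       [ 0.1303973 ,  0.00818605, -0.99142803,  1.55917989],
       [ 0.        ,  0.        ,  0.        ,  1.        ]])}
wrist {'intrinsics': array([[371.64829954,   0.        , 317.55755414],
       [  0.        , 371.64829954, 237.1779273 ],
       [  0.        ,   0.        ,   1.        ]]), 'hand_eye': array([[-1.03320327e-04, -9.45535341e-01, -3.25519445e-01,
         8.37416037e-02],
       [ 9.99999795e-01,  1.07912463e-04, -6.30854337e-04,
         1.49773874e-03],
       [ 6.31622676e-04, -3.25519443e-01,  9.45535136e-01,
        -1.16714653e-01],
       [ 0.00000000e+00,  0.00000000e+00,  0.00000000e+00,
         1.00000000e+00]])}
```

View pics/scene0.png

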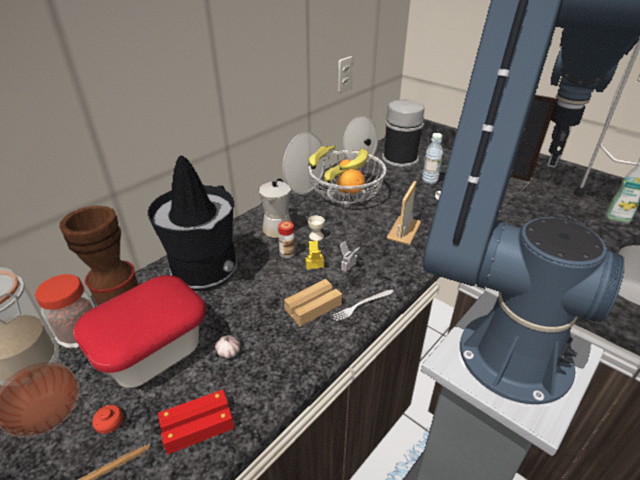

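View pics/top0.png

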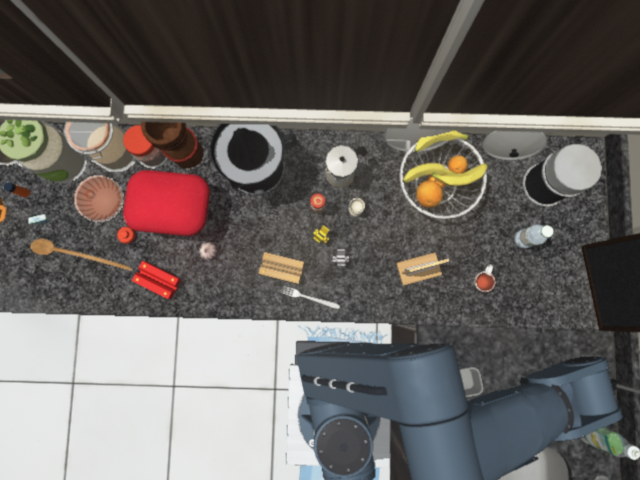

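The scene view shows the rack with the board at about (405,225), the wooden stand at (313,302) and the clip at (348,256). In the top view the same things are at (420,268), (281,267) and (341,257).

There are lookalikes to rule out:
- **Clip:** yellow at top (321,235), grey steel at (341,257). The steel one is meant.
- **Stand:** red at top (157,280), wooden at (281,267). The wooden one is meant.

I'll confirm in an enlarged crop.

```bash
python3 - <<'E'
import cv2,numpy as np
t=cv2.imread("pics/top0.png")[195:315,250:460]; cv2.imwrite("pics/topc.png",cv2.resize(t,None,fx=3.8,fy=3.8,interpolation=cv2.INTER_CUBIC))
s=cv2.imread("pics/scene0.png")[170:330,270:435]; cv2.imwrite("pics/scenec.png",cv2.resize(s,None,fx=3.7,fy=3.7,interpolation=cv2.INTER_CUBIC))
E
```

```text
(no output)
```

View pics/topc.png

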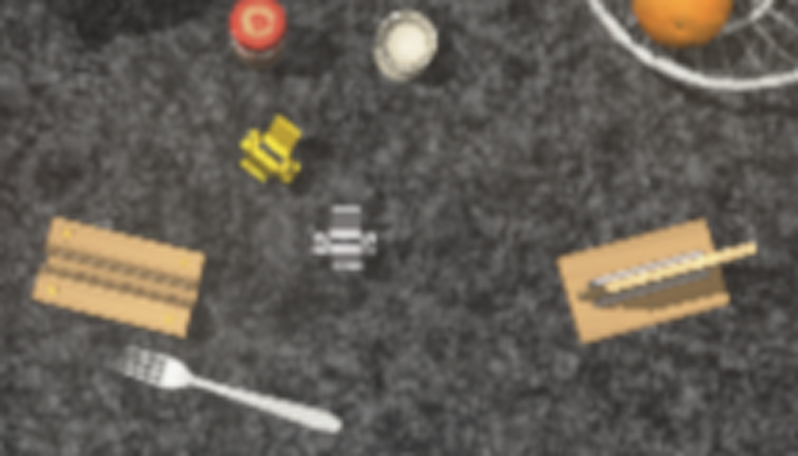

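View pics/scenec.png

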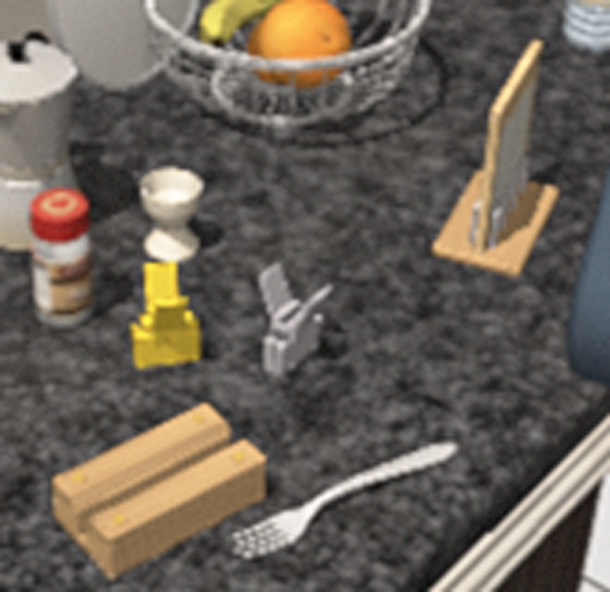

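The crops confirm it: the grey steel clip is at (345,240) in the top crop, the natural-wood stand with brass screws at (119,277), and the board in its rack at (673,268).

```bash
cat > h.py <<'E'
from bench import env
import numpy as np
from scipy.spatial.transform import Rotation as R
def ray(n,u,v,z):
    c=env.get_calibration(n);K=c["intrinsics"];E=c["extrinsics"]
    d=E[:3,:3].T@np.linalg.solve(K,[u,v,1]); o=-E[:3,:3].T@E[:3,3]
    return o+d*(z-o[2])/d[2]
def tc(p,z): return ray("top",(p[0]+.5)/3.8-.5+250,(p[1]+.5)/3.8-.5+195,z)
def sc(p,z): return ray("scene",(p[0]+.5)/3.7-.5+270,(p[1]+.5)/3.7-.5+170,z)
def pose():
    o=env.observe(); return o["position"],R.from_euler("xyz",o["eef_rot"],degrees=True),o
def togo(pos,rpy):
    "row numbers to reach pose from measured pose"
    p,r,_=pose(); t=R.from_euler("xyz",rpy,degrees=True)
    return np.round(r.inv().apply(np.array(pos)-p)/.08,3), np.round((r.inv()*t).as_rotvec(degrees=True)/90,3)
def wproj(P,p,r):
    c=env.get_calibration("wrist");K=c["intrinsics"];H=c["hand_eye"]
    q=r.inv().apply(np.atleast_2d(P)-p); q=(q-H[:3,3])@H[:3,:3]
    th=np.arctan2(np.hypot(q[:,0],q[:,1]),q[:,2]); a=np.arctan2(q[:,1],q[:,0])
    return np.c_[K[0,2]+K[0,0]*th*np.cos(a),K[1,2]+K[0,0]*th*np.sin(a)]
def wray(u,v,p,r,z):
    c=env.get_calibration("wrist");K=c["intrinsics"];H=c["hand_eye"]
    x=np.array([u-K[0,2],v-K[1,2]])/K[0,0]; th=np.hypot(*x)
    d=np.r_[x/th*np.sin(th),np.cos(th)]; d=r.apply(H[:3,:3]@d); o=p+r.apply(H[:3,3])
    return o+d*(z-o[2])/d[2]
E
python3 - <<'E'
from h import *
np.set_printoptions(precision=4,suppress=True)
def show(n,P): 
    P=np.array(P); print(n,P.mean(0)); print(P)
    for i in range(len(P)): d=P[(i+1)%len(P)]-P[i]; print("  ",np.linalg.norm(d[:2]).round(4),np.degrees(np.arctan2(d[1],d[0])).round(1))
show("rack",[tc(p,.01) for p in [(557,258),(705,219),(729,300),(583,343)]])
show("rack sc",[sc(p,.01) for p in [(434,250),(515,273),(557,188),]])
show("stand",[tc(p,.04) for p in [(53,217),(205,255),(187,338),(33,298)]])
show("stand sc",[sc(p,.04) for p in [(53,484),(207,403),(267,459),(109,546)]])
show("board top",[tc(p,.15) for p in [(590,288),(757,247)]])
show("board top sc",[sc(p,.15) for p in [(491,109),(537,42)]])
show("clip",[tc(p,.037) for p in [(315,242),(376,242)]]); show("clip h",[tc(p,.07) for p in [(347,208),(347,268)]])
show("clip sc jaw",[sc(p,.0) for p in [(275,375),(320,341)]])
for p,z in [((258,25),.106),((407,42),.062),((272,152),.06)]: print(tc(p,z))
print(ray("top",485,282,.05))
E
```

```text
rack [ 0.4643 -0.2445  0.01  ]
[[ 0.4807 -0.1717  0.01  ]
 [ 0.5171 -0.2962  0.01  ]
 [ 0.4494 -0.3162  0.01  ]
 [ 0.41   -0.1941  0.01  ]]
   0.1297 -73.7
   0.0707 -163.5
   0.1283 107.9
   0.0741 17.6
rack sc [ 0.4462 -0.228   0.01  ]
[[ 0.4781 -0.1729  0.01  ]
 [ 0.4104 -0.1911  0.01  ]
 [ 0.45   -0.3199  0.01  ]]
   0.0701 -164.9
   0.1347 -72.9
   0.1497 79.2
stand [0.4523 0.1935 0.04  ]
[[0.5004 0.2505 0.04  ]
 [0.4724 0.1234 0.04  ]
 [0.4036 0.136  0.04  ]
 [0.4329 0.2641 0.04  ]]
   0.1301 -102.4
   0.0699 169.7
   0.1314 77.1
   0.0689 -11.4
stand sc [0.4506 0.1941 0.04  ]
[[0.4965 0.2515 0.04  ]
 [0.4725 0.121  0.04  ]
 [0.404  0.1366 0.04  ]
 [0.4291 0.2671 0.04  ]]
   0.1327 -100.4
   0.0703 167.2
   0.1328 79.1
   0.0692 -13.0
board top [ 0.4637 -0.241   0.15  ]
[[ 0.4462 -0.177   0.15  ]
 [ 0.4813 -0.305   0.15  ]]
   0.1328 -74.7
   0.1328 105.3
board top sc [ 0.4673 -0.2485  0.15  ]
[[ 0.4523 -0.1914  0.15  ]
 [ 0.4823 -0.3056  0.15  ]]
   0.118 -75.3
   0.118 104.7
clip [0.4867 0.0075 0.037 ]
[[ 0.486   0.0327  0.037 ]
 [ 0.4874 -0.0178  0.037 ]]
   0.0506 -88.4
   0.0506 91.6
clip h [0.487  0.0074 0.07  ]
[[0.5114 0.008  0.07  ]
 [0.4626 0.0069 0.07  ]]
   0.0489 -178.7
   0.0489 1.3
clip sc jaw [0.4833 0.0013 0.    ]
[[ 0.4837  0.0288  0.    ]
 [ 0.483  -0.0262  0.    ]]
   0.055 -90.7
   0.055 89.3
[0.6536 0.0842 0.106 ]
[ 0.6518 -0.0387  0.062 ]
[0.5571 0.0704 0.06  ]
[ 0.4244 -0.4415  0.05  ]
```

>>> {"name": "arm_command", "arguments": {
  "commands": [
    {"xyz": [0.907,-0.426,0],"rotation": [0,0,0],"gripper": 0},
    {"xyz": [0.907,-0.426,0],"rotation": [0,0,0],"gripper": 0},
    {"xyz": [0.907,-0.426,0],"rotation": [0,0,0],"gripper": 0}
  ]
}}

```text
time_s: 0.4
position: [0.2343, -0.4641, 0.2561]
eef_rot: [-179.9, -0.0, 18.6]
wrist_force: [-0.3, -0.5, 0.0]
width: 0.0855
gripper_force: 0.0
```

>>> {"name": "arm_command", "arguments": {
  "commands": [
    {"xyz": [0.907,-0.426,0],"rotation": [0,0,0],"gripper": 0},
    {"xyz": [0.907,-0.426,0],"rotation": [0,0,0],"gripper": 0},
    {"xyz": [0.907,-0.426,0],"rotation": [0,0,0],"gripper": 0}
  ]
}}

```text
time_s: 0.7
position: [0.2919, -0.4093, 0.2562]
eef_rot: [-180.0, -0.0, 18.6]
wrist_force: [-1.1, -1.2, -0.6]
width: 0.0851
gripper_force: 0.0
```

>>> {"name": "arm_command", "arguments": {
  "commands": [
    {"xyz": [0.907,-0.426,0],"rotation": [0,0,0],"gripper": 0},
    {"xyz": [0.907,-0.426,0],"rotation": [0,0,0],"gripper": 0},
    {"xyz": [0.907,-0.426,0],"rotation": [0,0,0],"gripper": 0}
  ]
}}

```text
time_s: 1.0
position: [0.3497, -0.3545, 0.2562]
eef_rot: [-180.0, -0.0, 18.6]
wrist_force: [-0.7, -0.1, -0.6]
width: 0.0856
gripper_force: 0.0
```

>>> {"name": "arm_command", "arguments": {
  "commands": [
    {"xyz": [0.907,-0.426,0],"rotation": [0,0,0],"gripper": 0},
    {"xyz": [0.907,-0.426,0],"rotation": [0,0,0],"gripper": 0},
    {"xyz": [0.907,-0.426,0],"rotation": [0,0,0],"gripper": 0}
  ]
}}

```text
time_s: 1.3
position: [0.4076, -0.2996, 0.2562]
eef_rot: [-180.0, -0.0, 18.6]
wrist_force: [-0.2, 0.4, 0.5]
width: 0.0853
gripper_force: 0.0
```

>>> {"name": "arm_command", "arguments": {
  "commands": [
    {"xyz": [0.907,-0.426,0],"rotation": [0,0,-0.47],"gripper": 0},
    {"xyz": [0.907,-0.426,0],"rotation": [0,0,-0.47],"gripper": 0},
    {"xyz": [0.907,-0.426,0],"rotation": [0,0,-0.47],"gripper": 0},
    {"xyz": [0.907,-0.426,0],"rotation": [0,0,-0.47],"gripper": 0},
    {"xyz": [0.907,-0.426,0],"rotation": [0,0,-0.47],"gripper": 0}
  ]
}}

```text
time_s: 1.8
position: [0.4639, -0.2465, 0.2561]
eef_rot: [-180.0, 0.0, 61.1]
wrist_force: [-0.1, 0.8, -0.2]
width: 0.0852
gripper_force: 0.0
```

>>> {"name": "arm_command", "arguments": {
  "commands": [
    {"xyz": [0,0,0],"rotation": [0,0,-0.47],"gripper": 0},
    {"xyz": [0,0,0],"rotation": [0,0,-0.47],"gripper": 0},
    {"xyz": [0,0,0],"rotation": [0,0,-0.47],"gripper": 0},
    {"xyz": [0,0,0],"rotation": [0,0,-0.47],"gripper": 0},
    {"xyz": [0,0,0],"rotation": [0,0,-0.47],"gripper": 0}
  ]
}}

```text
time_s: 2.3
position: [0.4637, -0.2467, 0.2561]
eef_rot: [-180.0, 0.0, 103.4]
wrist_force: [-0.9, 0.1, 0.9]
width: 0.0855
gripper_force: 0.0
```

>>> {"name": "arm_command", "arguments": {
  "commands": [
    {"xyz": [0,0,0],"rotation": [0,0,-0.027],"gripper": 0},
    {"xyz": [0,0,0],"rotation": [0,0,-0.027],"gripper": 0}
  ]
}}

```text
time_s: 2.5
position: [0.4638, -0.2465, 0.2561]
eef_rot: [-180.0, 0.0, 105.5]
wrist_force: [-0.4, -0.6, 1.0]
width: 0.0853
gripper_force: 0.0
```

```bash
python3 - <<'E'
from h import *
import cv2
p,r,o=pose(); im=env.camera("wrist"); cv2.imwrite("pics/w1.png",im[:,:,::-1])
print(o["time_s"],p,o["eef_rot"],o["joint_positions"],togo([.4645,-.2445,.256],[180,0,105.5]))
np.savez("w1.npz",p=p,e=o["eef_rot"])
c=np.array([.465,-.244]); a=np.radians(105.3); d=np.array([np.cos(a),np.sin(a)])
print(wproj([[*(c+d*.06),.15],[*(c-d*.06),.15]],p,r))
E
```

```text
2.5 [ 0.46376928 -0.24648969  0.25614669] [-1.79972853e+02  7.96813711e-03  1.05486679e+02] [-3.30579913e+01  1.75362247e+01  9.82819995e+01 -2.84593373e-02
  6.41937789e+01 -4.85322770e+01] (array([0.019, 0.013, 0.002]), array([-0.   ,  0.   , -0.001]))
[[321.36680685 148.10946571]
 [320.25247588 323.06577945]]
```

View pics/w1.png

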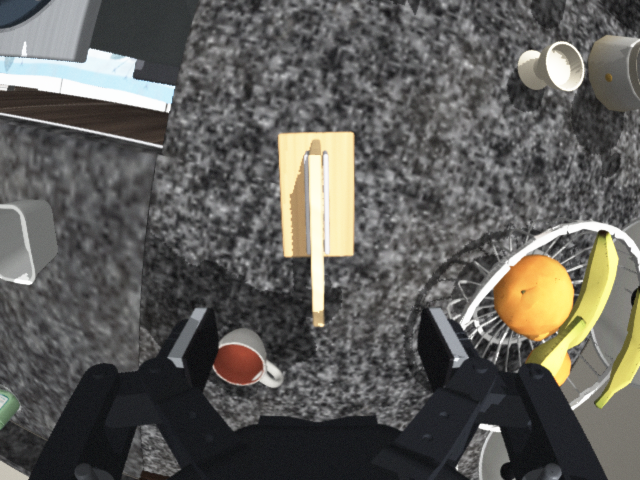

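```bash
python3 - <<'E'
from h import *
import cv2
d=np.load("w1.npz");p=d["p"];r=R.from_euler("xyz",d["e"],degrees=True)
im=cv2.imread("pics/w1.png").astype(int)
for z,rows in ((.15,(170,200,230,260,290,315)),):
  for v in rows:
    print(v,[tuple(im[v,u]) for u in range(306,328,2)])
a=wray(316,152,p,r,.15);b=wray(318.3,325,p,r,.15)
print(a,b,(a+b)/2,np.hypot(*(a-b)[:2]),np.degrees(np.arctan2(*(a-b)[1::-1])))
q=[wray(u,v,p,r,.01) for u,v in [(278.5,133),(354,132),(354.5,255.5),(285,257)]]
print(np.array(q),np.mean(q,0),[np.degrees(np.arctan2(*(q[i]-q[j])[1::-1])) for i,j in ((0,3),(1,2))])
E
```

```text
170 [(np.int64(167), np.int64(165), np.int64(167)), (np.int64(143), np.int64(165), np.int64(181)), (np.int64(218), np.int64(249), np.int64(254)), (np.int64(230), np.int64(253), np.int64(255)), (np.int64(231), np.int64(253), np.int64(255)), (np.int64(230), np.int64(253), np.int64(255)), (np.int64(230), np.int64(253), np.int64(255)), (np.int64(216), np.int64(248), np.int64(254)), (np.int64(180), np.int64(220), np.int64(237)), (np.int64(236), np.int64(235), np.int64(237)), (np.int64(250), np.int64(250), np.int64(250))]
200 [(np.int64(162), np.int64(160), np.int64(162)), (np.int64(161), np.int64(164), np.int64(169)), (np.int64(203), np.int64(243), np.int64(252)), (np.int64(238), np.int64(254), np.int64(255)), (np.int64(239), np.int64(254), np.int64(255)), (np.int64(238), np.int64(254), np.int64(255)), (np.int64(239), np.int64(254), np.int64(255)), (np.int64(231), np.int64(253), np.int64(255)), (np.int64(206), np.int64(242), np.int64(251)), (np.int64(218), np.int64(226), np.int64(232)), (np.int64(250), np.int64(249), np.int64(250))]
230 [(np.int64(148), np.int64(148), np.int64(152)), (np.
[... 1700 characters left out ...]
nt64(184)), (np.int64(122), np.int64(164), np.int64(190)), (np.int64(121), np.int64(165), np.int64(191)), (np.int64(124), np.int64(169), np.int64(192)), (np.int64(115), np.int64(157), np.int64(180)), (np.int64(58), np.int64(69), np.int64(78)), (np.int64(46), np.int64(44), np.int64(46))]
[ 0.4467102  -0.18925245  0.15      ] [ 0.4799456  -0.30380542  0.15      ] [ 0.4633279  -0.24652894  0.15      ] 0.11927688102901295 106.17909387744612
[[ 0.40990711 -0.19460574  0.01      ]
 [ 0.48007765 -0.17420225  0.01      ]
 [ 0.5178306  -0.29661055  0.01      ]
 [ 0.44760972 -0.31781624  0.01      ]] [ 0.46385627 -0.2458087   0.01      ] [np.float64(107.01419482460994), np.float64(107.14071342971907)]
```

>>> {"name": "arm_command", "arguments": {
  "commands": [
    {"xyz": [0,0,0.76],"rotation": [0,0,-0.009],"gripper": 0},
    {"xyz": [0,0,0.76],"rotation": [0,0,-0.009],"gripper": 0}
  ]
}}

```text
time_s: 2.75
position: [0.4625, -0.2446, 0.1919]
eef_rot: [-179.8, -0.2, 106.2]
wrist_force: [-0.4, 0.3, -0.4]
width: 0.0853
gripper_force: 0.0
```

>>> {"name": "arm_command", "arguments": {
  "commands": [
    {"xyz": [0,0,0.76],"rotation": [0,0,0],"gripper": 0},
    {"xyz": [0,0,0.76],"rotation": [0,0,0],"gripper": 0},
    {"xyz": [0,0,0.76],"rotation": [0,0,0],"gripper": 0}
  ]
}}

```text
time_s: 3.05
position: [0.4639, -0.2448, 0.1342]
eef_rot: [-179.9, -0.1, 106.3]
wrist_force: [0.6, -0.3, 1.1]
width: 0.0851
gripper_force: 0.0
```

>>> {"name": "arm_command", "arguments": {
  "commands": [
    {"xyz": [0,0,0],"rotation": [0,0,0],"gripper": 1},
    {"xyz": [0,0,0],"rotation": [0,0,0],"gripper": 1},
    {"xyz": [0,0,0],"rotation": [0,0,0],"gripper": 1},
    {"xyz": [0,0,0],"rotation": [0,0,0],"gripper": 1},
    {"xyz": [0,0,0],"rotation": [0,0,0],"gripper": 1}
  ]
}}

```text
time_s: 3.55
position: [0.4646, -0.245, 0.1352]
eef_rot: [180.0, 0.0, 106.3]
wrist_force: [0.1, -0.0, -0.3]
width: 0.0121
gripper_force: 0.1
```

>>> {"name": "arm_command", "arguments": {
  "commands": [
    {"xyz": [0,0,0],"rotation": [0,0,0],"gripper": 1},
    {"xyz": [0,0,0],"rotation": [0,0,0],"gripper": 1},
    {"xyz": [0,0,0],"rotation": [0,0,0],"gripper": 1},
    {"xyz": [0,0,0],"rotation": [0,0,0],"gripper": 1}
  ]
}}

```text
time_s: 3.95
position: [0.4647, -0.245, 0.1351]
eef_rot: [180.0, 0.0, 106.3]
wrist_force: [-1.0, 0.1, 6.4]
width: 0.0075
gripper_force: 59.5
```

>>> {"name": "arm_command", "arguments": {
  "commands": [
    {"xyz": [0,0,-0.3],"rotation": [0,0,0],"gripper": 1},
    {"xyz": [0,0,-0.6],"rotation": [0,0,0],"gripper": 1},
    {"xyz": [0,0,-0.95],"rotation": [0,0,0],"gripper": 1}
  ]
}}

```text
time_s: 4.25
position: [0.4641, -0.2446, 0.2109]
eef_rot: [-179.9, -0.1, 106.3]
wrist_force: [0.1, -0.5, -1.4]
width: 0.0074
gripper_force: 58.6
```

>>> {"name": "arm_command", "arguments": {
  "commands": [
    {"xyz": [0,0,-0.4],"rotation": [0,0,0],"gripper": 1},
    {"xyz": [0,0,-0.93],"rotation": [0,0,0],"gripper": 1},
    {"xyz": [0,0,-0.93],"rotation": [0,0,0],"gripper": 1}
  ]
}}

```text
time_s: 4.55
position: [0.466, -0.2458, 0.29]
eef_rot: [179.7, 0.4, 106.3]
wrist_force: [0.3, -0.7, -2.5]
width: 0.0074
gripper_force: 58.9
```

```bash
python3 - <<'E'
from h import *
p,r,o=pose(); print(p,o["eef_rot"],o["width"],o["gripper_force"],o["joint_positions"]);print(togo([.452,.194,.285],[180,0,78]))
E
```

```text
[ 0.46599587 -0.24578054  0.29003142] [179.69365495   0.35002292 106.33629766] 0.007433196998504815 58.8882440328598 [-3.28736744e+01  1.55219787e+01  9.59753031e+01  3.53022821e-03
  6.80375822e+01 -4.92122149e+01]
(array([5.325, 1.378, 0.038]), array([0.004, 0.003, 0.315]))
```

>>> {"name": "arm_command", "arguments": {
  "commands": [
    {"xyz": [0.95,0.245,0],"rotation": [0,0,0],"gripper": 1},
    {"xyz": [0.95,0.245,0],"rotation": [0,0,0],"gripper": 1},
    {"xyz": [0.95,0.245,0],"rotation": [0,0,0],"gripper": 1}
  ]
}}

```text
time_s: 4.85
position: [0.4613, -0.1637, 0.2843]
eef_rot: [-179.9, -0.1, 106.5]
wrist_force: [-0.4, -0.2, -2.0]
width: 0.0072
gripper_force: 58.7
```

>>> {"name": "arm_command", "arguments": {
  "commands": [
    {"xyz": [0.95,0.245,0],"rotation": [0,0,0],"gripper": 1},
    {"xyz": [0.95,0.245,0],"rotation": [0,0,0],"gripper": 1},
    {"xyz": [0.95,0.245,0],"rotation": [0,0,0],"gripper": 1}
  ]
}}

```text
time_s: 5.15
position: [0.459, -0.0859, 0.2844]
eef_rot: [-180.0, -0.1, 106.5]
wrist_force: [-0.2, 0.8, -1.8]
width: 0.0074
gripper_force: 58.7
```

>>> {"name": "arm_command", "arguments": {
  "commands": [
    {"xyz": [0.95,0.245,0],"rotation": [0,0,0],"gripper": 1},
    {"xyz": [0.95,0.245,0],"rotation": [0,0,0],"gripper": 1},
    {"xyz": [0.95,0.245,0],"rotation": [0,0,0],"gripper": 1}
  ]
}}

```text
time_s: 5.45
position: [0.4567, -0.008, 0.2846]
eef_rot: [-180.0, -0.0, 106.5]
wrist_force: [-0.5, 0.4, -1.9]
width: 0.0074
gripper_force: 58.7
```

>>> {"name": "arm_command", "arguments": {
  "commands": [
    {"xyz": [0.95,0.245,0.3],"rotation": [0,0,0.315],"gripper": 1},
    {"xyz": [0.95,0.245,0.3],"rotation": [0,0,0.315],"gripper": 1},
    {"xyz": [0.95,0.245,0.3],"rotation": [0,0,0.315],"gripper": 1},
    {"xyz": [0.95,0.245,0.3],"rotation": [0,0,0.315],"gripper": 1},
    {"xyz": [0.95,0.245,0.3],"rotation": [0,0,0.315],"gripper": 1}
  ]
}}

```text
time_s: 5.95
position: [0.4546, 0.068, 0.2606]
eef_rot: [-180.0, 0.0, 77.9]
wrist_force: [1.2, 0.2, -2.3]
width: 0.0072
gripper_force: 58.7
```

```bash
python3 - <<'E'
from h import *
import cv2
p,r,o=pose(); im=env.camera("wrist"); cv2.imwrite("pics/w2.png",im[:,:,::-1])
print(o["time_s"],p,o["eef_rot"],o["width"],o["gripper_force"])
np.savez("w2.npz",p=p,e=o["eef_rot"])
E
```

```text
5.95 [0.45460666 0.0679716  0.26059594] [-1.79972520e+02  2.95447922e-02  7.79223377e+01] 0.0071637594168807075 58.71955096721649
```

View pics/w2.png

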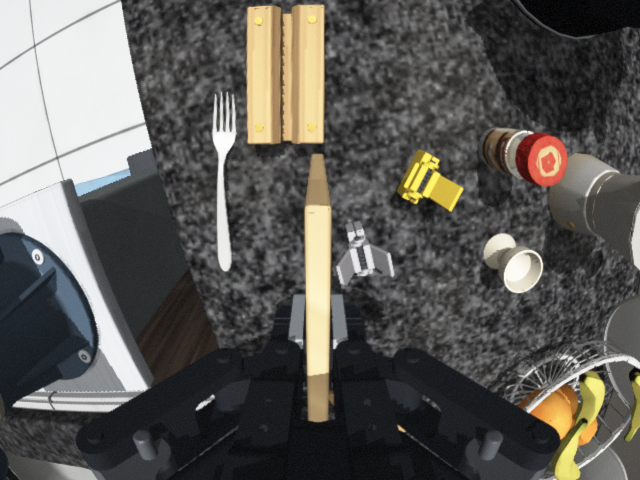

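```bash
python3 - <<'E'
import cv2
t=cv2.imread("pics/w2.png")[0:150,235:385]; cv2.imwrite("pics/w2c.png",cv2.resize(t,None,fx=4,fy=4,interpolation=cv2.INTER_CUBIC))
E
```

```text
(no output)
```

View pics/w2c.png

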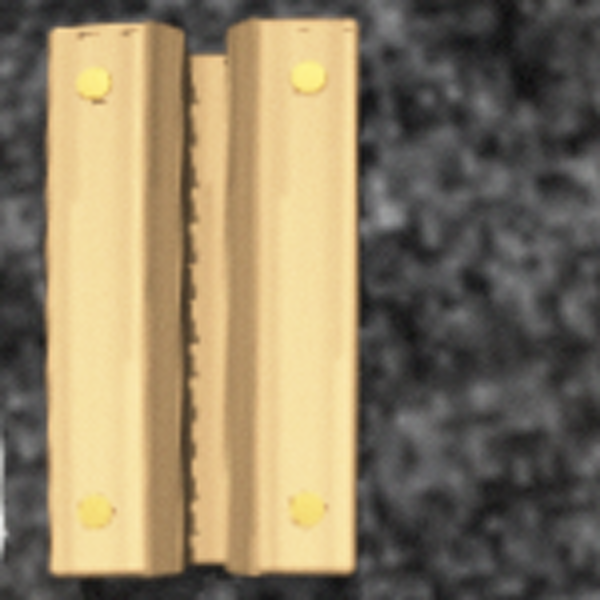

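```bash
python3 - <<'E'
from h import *
np.set_printoptions(precision=4,suppress=True)
d=np.load("w2.npz");p=d["p"];r=R.from_euler("xyz",d["e"],degrees=True)
f=lambda c,z:wray((c[0]+.5)/4-.5+235,(c[1]+.5)/4-.5,p,r,z)
ang=lambda v:np.degrees(np.arctan2(v[1],v[0]))
for n,Q,z in (("screws",[(94,82),(308,77),(306,509),(95,510)],.041),("corner",[(50,29),(357,20),(355,573),(52,573)],.04),("flare",[(148,24),(261,20),(258,573),(149,573)],.04)):
    q=np.array([f(c,z) for c in Q]); print(n,q.mean(0),ang(q[0]-q[3]),ang(q[1]-q[2]),[np.hypot(*(q[i]-q[i-1])[:2]).round(4) for i in range(4)])
# board end face: top end & bottom end
for z in (.155,.275):
    pass
b=wray(317.8,206,p,r,.2756); c=wray(317,155,p,r,.1356); print("board end",b,c,r.inv().apply([b-p,c-p]))
print(wproj([p+r.apply([.06,0,-.0155]),p+r.apply([.06,0,.1245])],p,r))
E
```

```text
screws [0.4517 0.1924 0.041 ] 77.70744073278095 77.62648913841763 [np.float64(0.0995), np.float64(0.0476), np.float64(0.0997), np.float64(0.0475)]
corner [0.4519 0.1922 0.04  ] 77.70398091643484 77.75224502840756 [np.float64(0.1278), np.float64(0.0688), np.float64(0.1285), np.float64(0.0689)]
flare [0.4522 0.192  0.04  ] 77.74807442484376 77.51215487795696 [np.float64(0.1281), np.float64(0.0253), np.float64(0.1286), np.float64(0.0247)]
board end [0.4671 0.1236 0.2756] [0.4663 0.1226 0.1356] [[ 0.0569  0.0005 -0.015 ]
 [ 0.0559  0.0001  0.125 ]]
[[315.8858 195.7976]
 [316.8255 148.8289]]
```

```bash
python3 - <<'E'
from h import *
print(togo([.4524,.1943,.195],[180,0,77.7]))
E
```

```text
(array([ 1.54 , -0.353,  0.821]), array([-0.   ,  0.   ,  0.004]))
```

>>> {"name": "arm_command", "arguments": {
  "commands": [
    {"xyz": [0.77,-0.176,0.1],"rotation": [0,0,0.002],"gripper": 1},
    {"xyz": [0.77,-0.176,0.1],"rotation": [0,0,0.002],"gripper": 1},
    {"xyz": [0.77,-0.176,0.1],"rotation": [0,0,0.002],"gripper": 1}
  ]
}}

```text
time_s: 6.3
position: [0.4533, 0.1327, 0.2527]
eef_rot: [-180.0, 0.0, 78.0]
wrist_force: [-0.2, -0.4, -1.4]
width: 0.0073
gripper_force: 58.7
```

>>> {"name": "arm_command", "arguments": {
  "commands": [
    {"xyz": [0.4,-0.1,0.36],"rotation": [0,0,0.002],"gripper": 1},
    {"xyz": [0.77,-0.177,0.72],"rotation": [0,0,0.002],"gripper": 1},
    {"xyz": [0.77,-0.177,0.72],"rotation": [0,0,0.002],"gripper": 1},
    {"xyz": [0.77,-0.177,0.72],"rotation": [0,0,0.002],"gripper": 1}
  ]
}}

```text
time_s: 6.7
position: [0.4526, 0.1945, 0.1953]
eef_rot: [-180.0, 0.0, 77.7]
wrist_force: [1.7, -0.0, -1.4]
width: 0.0074
gripper_force: 58.7
```

```bash
python3 - <<'E'
from h import *
import cv2
p,r,o=pose(); im=env.camera("wrist"); cv2.imwrite("pics/w3.png",im[:,:,::-1])
print(o["time_s"],p,o["eef_rot"],togo([.4524,.1943,.195],[180,0,77.7]))
np.savez("w3.npz",p=p,e=o["eef_rot"])
t=im[60:230,220:420,::-1]; cv2.imwrite("pics/w3c.png",cv2.resize(t,None,fx=3.5,fy=3.5,interpolation=cv2.INTER_CUBIC))
E
```

```text
6.7 [0.45264127 0.19450077 0.19531914] [-1.79960105e+02  4.88997617e-02  7.77186428e+01] (array([-0.001, -0.008,  0.013]), array([ 0.,  0., -0.]))
```

View pics/w3c.png

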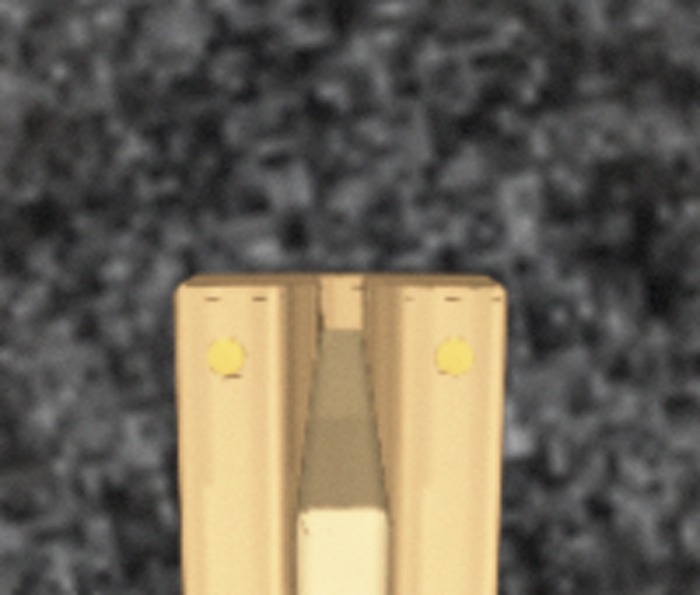

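The board's lower end at crop x=342 lines up with the slot floor (320–365) and with the screw midpoint at 341. I'll lower it.

>>> {"name": "arm_command", "arguments": {
  "commands": [
    {"xyz": [0,-0.004,0.15],"rotation": [0,0,0],"gripper": 1},
    {"xyz": [0,-0.004,0.25],"rotation": [0,0,0],"gripper": 1},
    {"xyz": [0,-0.004,0.35],"rotation": [0,0,0],"gripper": 1},
    {"xyz": [0,-0.004,0.42],"rotation": [0,0,0],"gripper": 1},
    {"xyz": [0,-0.004,0.42],"rotation": [0,0,0],"gripper": 1}
  ]
}}

```text
time_s: 7.25
position: [0.4518, 0.1951, 0.1611]
eef_rot: [-179.9, 0.0, 77.6]
wrist_force: [-1.0, -0.1, -1.3]
width: 0.0072
gripper_force: 58.8
```

>>> {"name": "arm_command", "arguments": {
  "commands": [
    {"xyz": [0,0,0.08],"rotation": [0,0,0],"gripper": 1},
    {"xyz": [0,0,0.14],"rotation": [0,0,0],"gripper": 1},
    {"xyz": [0,0,0.2],"rotation": [0,0,0],"gripper": 1},
    {"xyz": [0,0,0.2],"rotation": [0,0,0],"gripper": 1}
  ]
}}

```text
time_s: 7.65
position: [0.4519, 0.1953, 0.1453]
eef_rot: [-180.0, 0.0, 77.6]
wrist_force: [-0.3, 0.2, -0.9]
width: 0.0074
gripper_force: 58.8
```

>>> {"name": "arm_command", "arguments": {
  "commands": [
    {"xyz": [0,0,0.05],"rotation": [0,0,0],"gripper": 1},
    {"xyz": [0,0,0.09],"rotation": [0,0,0],"gripper": 1},
    {"xyz": [0,0,0.11],"rotation": [0,0,0],"gripper": 1},
    {"xyz": [0,0,0.11],"rotation": [0,0,0],"gripper": 1}
  ]
}}

```text
time_s: 8.05
position: [0.452, 0.1953, 0.1369]
eef_rot: [-180.0, 0.0, 77.6]
wrist_force: [-0.7, -0.1, -1.8]
width: 0.0072
gripper_force: 58.8
```

>>> {"name": "arm_command", "arguments": {
  "commands": [
    {"xyz": [0,0,0.012],"rotation": [0,0,0],"gripper": 1},
    {"xyz": [0,0,0.022],"rotation": [0,0,0],"gripper": 1},
    {"xyz": [0,0,0.022],"rotation": [0,0,0],"gripper": 1}
  ]
}}

```text
time_s: 8.35
position: [0.4521, 0.1953, 0.1353]
eef_rot: [-180.0, 0.0, 77.6]
wrist_force: [0.2, -0.3, -2.0]
width: 0.007
gripper_force: 58.8
```

>>> {"name": "arm_command", "arguments": {
  "commands": [
    {"xyz": [0,0,0.012],"rotation": [0,0,0],"gripper": 1},
    {"xyz": [0,0,0.02],"rotation": [0,0,0],"gripper": 1},
    {"xyz": [0,0,0.02],"rotation": [0,0,0],"gripper": 1}
  ]
}}

```text
time_s: 8.65
position: [0.4526, 0.1954, 0.1351]
eef_rot: [179.9, -0.0, 77.6]
wrist_force: [-4.6, -3.0, 16.7]
width: 0.0075
gripper_force: 61.5
```

>>> {"name": "arm_command", "arguments": {
  "commands": [
    {"xyz": [0,0,-0.015],"rotation": [0,0,0],"gripper": 0},
    {"xyz": [0,0,-0.015],"rotation": [0,0,0],"gripper": 0},
    {"xyz": [0,0,-0.015],"rotation": [0,0,0],"gripper": 0},
    {"xyz": [0,0,-0.015],"rotation": [0,0,0],"gripper": 0},
    {"xyz": [0,0,-0.015],"rotation": [0,0,0],"gripper": 0}
  ]
}}

```text
time_s: 9.15
position: [0.4521, 0.1953, 0.1348]
eef_rot: [-180.0, 0.0, 77.6]
wrist_force: [0.2, 0.1, -0.7]
width: 0.079
gripper_force: 0.0
```

>>> {"name": "arm_command", "arguments": {
  "commands": [
    {"xyz": [0,0,-0.5],"rotation": [0,0,0],"gripper": 0},
    {"xyz": [0,0,-1],"rotation": [0,0,0],"gripper": 0},
    {"xyz": [0,0,-1],"rotation": [0,0,0],"gripper": 0}
  ]
}}

```text
time_s: 9.45
position: [0.4541, 0.196, 0.2194]
eef_rot: [179.6, -0.2, 77.6]
wrist_force: [0.4, 0.1, -0.1]
width: 0.0854
gripper_force: 0.0
```

```bash
python3 - <<'E'
from h import *
import cv2
p,r,o=pose(); im=env.camera("wrist"); cv2.imwrite("pics/w4.png",im[:,:,::-1]); np.savez("w4.npz",p=p,e=o["eef_rot"])
s=env.camera("scene");
print(o["time_s"],p,o["eef_rot"],o["width"],togo([.487,.0075,.26],[180,0,90.5]))
a=np.radians(77.7);c=np.array([.452,.1923]);d=np.array([np.cos(a),np.sin(a)])
print(wproj([[*(c+d*.06),.15],[*(c-d*.06),.15]],p,r))
A=cv2.resize(im[100:400,200:440,::-1],None,fx=1.75,fy=1.75); B=cv2.resize(s[220:340,260:360,::-1],None,fx=3.5,fy=3.5)
h=525;C=np.zeros((h,800,3),np.uint8);C[:A.shape[0],:420]=A[:h];C[:420,440:790]=B
cv2.imwrite("pics/w4m.png",C)
E
```

```text
9.45 [0.45411049 0.19602626 0.21936528] [179.61939295  -0.22346385  77.62883283] 0.0853544929295449 (array([-2.201,  0.928, -0.559]), array([ 0.001, -0.   , -0.143]))
[[313.03421045 167.548012  ]
 [314.17926549 362.79515038]]
```

View pics/w4m.png

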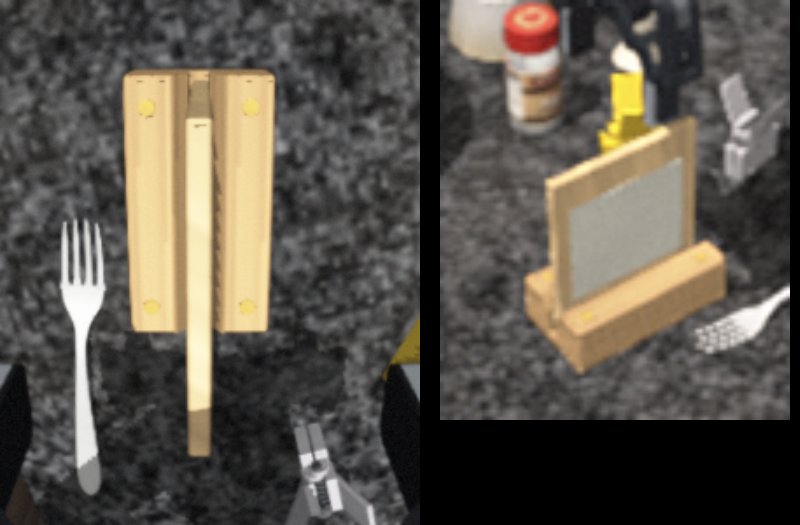

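The board stands home and upright: its top-edge ends are at wrist px (314,168) and (314,361), against predicted (313,168) and (314,363). Next is the clip.

>>> {"name": "arm_command", "arguments": {
  "commands": [
    {"xyz": [-0.734,0.31,0],"rotation": [0,0,0],"gripper": 0},
    {"xyz": [-0.734,0.31,0],"rotation": [0,0,0],"gripper": 0},
    {"xyz": [-0.734,0.31,0],"rotation": [0,0,0],"gripper": 0}
  ]
}}

```text
time_s: 9.85
position: [0.4636, 0.1312, 0.2138]
eef_rot: [-179.9, 0.1, 77.5]
wrist_force: [-0.3, 0.4, 0.0]
width: 0.0855
gripper_force: 0.0
```

>>> {"name": "arm_command", "arguments": {
  "commands": [
    {"xyz": [-0.734,0.31,0],"rotation": [0,0,0],"gripper": 0},
    {"xyz": [-0.734,0.31,0],"rotation": [0,0,0],"gripper": 0},
    {"xyz": [-0.734,0.31,0],"rotation": [0,0,0],"gripper": 0}
  ]
}}

```text
time_s: 10.15
position: [0.4754, 0.0694, 0.2143]
eef_rot: [-179.9, 0.0, 77.5]
wrist_force: [0.5, -0.3, 0.4]
width: 0.0854
gripper_force: 0.0
```

>>> {"name": "arm_command", "arguments": {
  "commands": [
    {"xyz": [-0.734,0.31,0],"rotation": [0,0,-0.147],"gripper": 0},
    {"xyz": [-0.734,0.31,0],"rotation": [0,0,-0.147],"gripper": 0},
    {"xyz": [-0.734,0.31,0],"rotation": [0,0,-0.147],"gripper": 0},
    {"xyz": [-0.734,0.31,0],"rotation": [0,0,-0.147],"gripper": 0}
  ]
}}

```text
time_s: 10.55
position: [0.4868, 0.0085, 0.2146]
eef_rot: [-180.0, -0.0, 90.7]
wrist_force: [-0.3, 0.6, 0.0]
width: 0.0851
gripper_force: 0.0
```

```bash
python3 - <<'E'
from h import *
import cv2
d=np.load("w2.npz");print(wray(361,257,d["p"],R.from_euler("xyz",d["e"],degrees=True),.04))
p,r,o=pose(); im=env.camera("wrist"); cv2.imwrite("pics/w5.png",im[:,:,::-1]); np.savez("w5.npz",p=p,e=o["eef_rot"])
print(o["time_s"],p,o["eef_rot"],togo([.487,.0075,.073],[180,0,91]))
u,v=wproj([.487,.0075,.05],p,r)[0]; print(u,v)
u,v=int(u),int(v); c=im[v-90:v+90,u-90:u+90].astype(int)
# steel: bright and unsaturated
m=((c.max(2)-c.min(2)<25)&(c.mean(2)>125)).astype(np.uint8); m=cv2.morphologyEx(m,cv2.MORPH_OPEN,np.ones((2,2),np.uint8))
n,l,s,ce=cv2.connectedComponentsWithStats(m)
for i in range(1,n):
    if s[i,4]>40: print(s[i]+[u-90,v-90,0,0,0],ce[i]+[u-90,v-90])
P=lambda x,y,z:wproj([.487+x,.0075+y,z],p,r)[0].round(1)
print("handle tops pred",P(.025,.012,.072),P(.025,-.012,.072),P(-.025,.012,.072),P(-.025,-.012,.072))
E
```

```text
[0.48512063 0.00602318 0.04      ]
10.55 [0.48681988 0.0084757  0.21457376] [-1.79954966e+02 -2.96834160e-02  9.07192511e+01] (array([-0.016,  0.003,  1.771]), array([-0.   , -0.   , -0.003]))
317.7035558767912 221.45311657026988
[ 282  183   69   67 2074] [312.58196721 220.6075217 ]
handle tops pred [352.4 214.7] [351.  245.7] [283.4 213.9] [284.  244.9]
```

>>> {"name": "arm_command", "arguments": {
  "commands": [
    {"xyz": [-0.015,0,0.5],"rotation": [0,0,0],"gripper": 0},
    {"xyz": [-0.025,0,0.9],"rotation": [0,0,0],"gripper": 0},
    {"xyz": [-0.025,0,0.9],"rotation": [0,0,0],"gripper": 0}
  ]
}}

```text
time_s: 10.9
position: [0.4849, 0.0067, 0.1399]
eef_rot: [-179.6, -0.0, 90.8]
wrist_force: [-0.6, -0.2, 0.5]
width: 0.0857
gripper_force: 0.0
```

>>> {"name": "arm_command", "arguments": {
  "commands": [
    {"xyz": [0,0,0.4],"rotation": [0,0,0],"gripper": 0},
    {"xyz": [0,0,0.7],"rotation": [0,0,0],"gripper": 0},
    {"xyz": [0,0,0.87],"rotation": [0,0,0],"gripper": 0},
    {"xyz": [0,0,0.87],"rotation": [0,0,0],"gripper": 0}
  ]
}}

```text
time_s: 11.3
position: [0.4869, 0.0062, 0.0732]
eef_rot: [-179.9, -0.0, 90.8]
wrist_force: [-0.1, 0.0, 0.7]
width: 0.0855
gripper_force: 0.0
```

>>> {"name": "arm_command", "arguments": {
  "commands": [
    {"xyz": [0,0,0],"rotation": [0,0,0],"gripper": 0.45},
    {"xyz": [0,0,0],"rotation": [0,0,0],"gripper": 0.45},
    {"xyz": [0,0,0],"rotation": [0,0,0],"gripper": 0.45},
    {"xyz": [0,0,0],"rotation": [0,0,0],"gripper": 0.45},
    {"xyz": [0,0,0],"rotation": [0,0,0],"gripper": 0.45}
  ]
}}

```text
time_s: 11.8
position: [0.4875, 0.0053, 0.0739]
eef_rot: [179.9, 0.0, 90.8]
wrist_force: [0.3, 0.4, 3.6]
width: 0.0468
gripper_force: 3.3
```

>>> {"name": "arm_command", "arguments": {
  "commands": [
    {"xyz": [0,0,0],"rotation": [0,0,0],"gripper": 0.5},
    {"xyz": [0,0,0],"rotation": [0,0,0],"gripper": 0.55},
    {"xyz": [0,0,0],"rotation": [0,0,0],"gripper": 0.6},
    {"xyz": [0,0,0],"rotation": [0,0,0],"gripper": 0.65},
    {"xyz": [0,0,0],"rotation": [0,0,0],"gripper": 0.68}
  ]
}}

```text
time_s: 12.3
position: [0.4865, 0.0052, 0.0744]
eef_rot: [-179.9, 0.0, 90.9]
wrist_force: [-7.8, -0.3, 25.0]
width: 0.028
gripper_force: 18.8
```

>>> {"name": "arm_command", "arguments": {
  "commands": [
    {"xyz": [0,0,0],"rotation": [0,0,0],"gripper": 0.7},
    {"xyz": [0,0,0],"rotation": [0,0,0],"gripper": 0.74},
    {"xyz": [0,0,0],"rotation": [0,0,0],"gripper": 0.8},
    {"xyz": [0,0,0],"rotation": [0,0,0],"gripper": 1},
    {"xyz": [0,0,0],"rotation": [0,0,0],"gripper": 1}
  ]
}}

```text
time_s: 12.8
position: [0.485, 0.0052, 0.075]
eef_rot: [-179.7, 0.0, 90.9]
wrist_force: [-20.1, -3.1, 45.9]
width: 0.0227
gripper_force: 57.3
```

>>> {"name": "arm_command", "arguments": {
  "commands": [
    {"xyz": [0,0,0],"rotation": [0,0,0],"gripper": 1},
    {"xyz": [0,0,0],"rotation": [0,0,0],"gripper": 1},
    {"xyz": [0,0,0],"rotation": [0,0,0],"gripper": 1}
  ]
}}

```text
time_s: 13.1
position: [0.485, 0.0052, 0.075]
eef_rot: [-179.7, 0.0, 90.9]
wrist_force: [-19.7, -1.9, 45.4]
width: 0.023
gripper_force: 57.3
```

>>> {"name": "arm_command", "arguments": {
  "commands": [
    {"xyz": [0,0,-0.05],"rotation": [0,0,0],"gripper": 1},
    {"xyz": [0,0,-0.15],"rotation": [0,0,0],"gripper": 1},
    {"xyz": [0,0,-0.3],"rotation": [0,0,0],"gripper": 1},
    {"xyz": [0,0,-0.6],"rotation": [0,0,0],"gripper": 1},
    {"xyz": [0,0,-0.9],"rotation": [0,0,0],"gripper": 1}
  ]
}}

```text
time_s: 13.6
position: [0.4869, 0.0054, 0.1464]
eef_rot: [-180.0, -0.0, 90.9]
wrist_force: [-0.1, 0.2, -2.0]
width: 0.0184
gripper_force: 64.2
```

>>> {"name": "arm_command", "arguments": {
  "commands": [
    {"xyz": [0,0,-0.4],"rotation": [0,0,0],"gripper": 1},
    {"xyz": [0,0,-0.9],"rotation": [0,0,0],"gripper": 1},
    {"xyz": [0,0,-0.9],"rotation": [0,0,0],"gripper": 1}
  ]
}}

```text
time_s: 13.9
position: [0.4891, 0.0052, 0.2224]
eef_rot: [179.5, 0.0, 90.9]
wrist_force: [0.3, -0.5, -1.0]
width: 0.0177
gripper_force: 64.2
```

>>> {"name": "arm_command", "arguments": {
  "commands": [
    {"xyz": [0,0,-0.4],"rotation": [0,0,0.148],"gripper": 1},
    {"xyz": [0,0,-0.4],"rotation": [0,0,0.148],"gripper": 1},
    {"xyz": [0,0,-0.4],"rotation": [0,0,0.148],"gripper": 1},
    {"xyz": [0,0,-0.4],"rotation": [0,0,0.148],"gripper": 1}
  ]
}}

```text
time_s: 14.3
position: [0.4867, 0.0054, 0.2488]
eef_rot: [-179.9, 0.0, 77.7]
wrist_force: [-0.2, -0.6, -2.0]
width: 0.0179
gripper_force: 64.2
```

```bash
python3 - <<'E'
from h import *
import cv2
p,r,o=pose(); print(o["time_s"],p,o["eef_rot"],o["width"],o["gripper_force"])
im=env.camera("wrist"); cv2.imwrite("pics/w6.png",im[:,:,::-1]); np.savez("w6.npz",p=p,e=o["eef_rot"])
s=env.camera("scene"); cv2.imwrite("pics/s6.png",s[:,:,::-1])
E=env.get_calibration("scene"); q=E["extrinsics"]@np.r_[p-[0,0,.03],1]; q=E["intrinsics"]@q[:3]; u,v=(q[:2]/q[2]).astype(int); print(u,v)
A=cv2.resize(im[200:440,200:440,::-1],None,fx=1.65,fy=1.65,interpolation=cv2.INTER_CUBIC); B=cv2.resize(s[v-50:v+50,u-50:u+50,::-1],None,fx=3.96,fy=3.96,interpolation=cv2.INTER_CUBIC)
cv2.imwrite("pics/m6.png",np.hstack([A,B[:A.shape[0]]]))
print(togo([.452,.1925,.30],[180,0,77.7]))
E
```

```text
14.3 [0.48667246 0.00537735 0.24877268] [-1.79933588e+02  7.81764649e-03  7.76840869e+01] 0.01791191133622955 64.17906045913696
351 201
(array([ 2.192, -0.926, -0.641]), array([-0.001,  0.   , -0.001]))
```

View pics/m6.png

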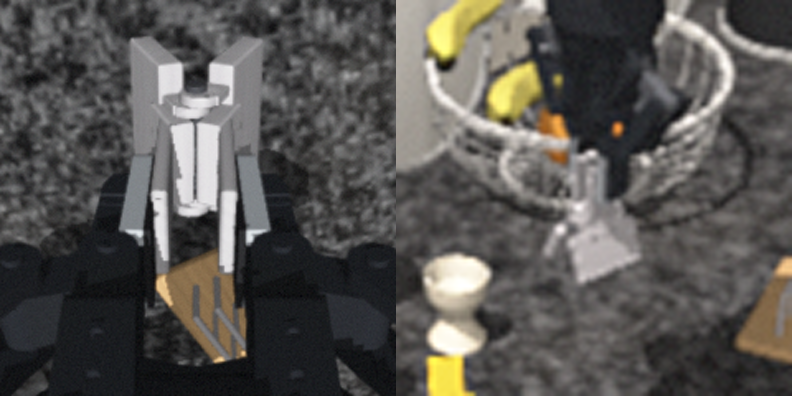

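The clip is held squeezed open: the jaws stand apart at crop x 132–180 and 212–262, the pin is at (195,95), and the handles are between the pads. I'll fit the clip's depth in the hand by projecting a model against these pixels.

```bash
python3 - <<'E'
from h import *
p=np.zeros(3);r=R.identity()
P=lambda x,y,z:((wproj([x,y,z],p,r)[0]-200)*1.65).round(0)
P=lambda x,y,z:((wproj([x,y,z],p,r)[0]-[200,200])*1.65).round(0)
for zp in (.035,.041,.047):
    print(zp,"tips x+25:",P(.025,-.014,zp+.034),P(.025,.014,zp+.034),"x-25",P(-.025,-.014,zp+.034),P(-.025,.014,zp+.034),"pin mid",P(0,0,zp),"pin x+25",P(.025,0,zp),"handletops x12",P(.012,-.0105,zp-.043),P(.012,.0105,zp-.043),P(-.012,-.0105,zp-.043))
print("pads tip",P(.011,-.009,.025),P(.011,.009,.025))
E
```

```text
0.035 tips x+25: [148.  43.] [237.  43.] x-25 [152. 180.] [233. 180.] pin mid [192. 164.] pin x+25 [192.  81.] handletops x12 [142. 211.] [242. 211.] [146. 297.]
0.041 tips x+25: [150.  37.] [235.  37.] x-25 [153. 172.] [232. 172.] pin mid [192. 154.] pin x+25 [192.  73.] handletops x12 [144. 196.] [240. 196.] [148. 281.]
0.047 tips x+25: [151.  32.] [234.  32.] x-25 [154. 164.] [231. 164.] pin mid [192. 145.] pin x+25 [192.  66.] handletops x12 [146. 183.] [238. 183.] [149. 266.]
pads tip [157. 145.] [227. 145.]
```

>>> {"name": "arm_command", "arguments": {
  "commands": [
    {"xyz": [0.73,-0.31,-0.15],"rotation": [0,0,0],"gripper": 1},
    {"xyz": [0.73,-0.31,-0.15],"rotation": [0,0,0],"gripper": 1},
    {"xyz": [0.73,-0.31,-0.15],"rotation": [0,0,0],"gripper": 1}
  ]
}}

```text
time_s: 14.7
position: [0.4752, 0.0691, 0.2613]
eef_rot: [-180.0, -0.0, 77.7]
wrist_force: [-0.3, -1.1, -1.3]
width: 0.0183
gripper_force: 64.2
```

>>> {"name": "arm_command", "arguments": {
  "commands": [
    {"xyz": [0.73,-0.31,0],"rotation": [0,0,0],"gripper": 1},
    {"xyz": [0.73,-0.31,0],"rotation": [0,0,0],"gripper": 1},
    {"xyz": [0.73,-0.31,0],"rotation": [0,0,0],"gripper": 1}
  ]
}}

```text
time_s: 15.0
position: [0.4636, 0.1308, 0.2609]
eef_rot: [-180.0, 0.0, 77.7]
wrist_force: [-0.4, -0.3, -1.0]
width: 0.018
gripper_force: 64.2
```

>>> {"name": "arm_command", "arguments": {
  "commands": [
    {"xyz": [0.73,-0.31,0],"rotation": [0,0,0],"gripper": 1},
    {"xyz": [0.73,-0.31,0],"rotation": [0,0,0],"gripper": 1},
    {"xyz": [0.73,-0.31,0],"rotation": [0,0,0],"gripper": 1},
    {"xyz": [0.73,-0.31,0],"rotation": [0,0,0],"gripper": 1}
  ]
}}

```text
time_s: 15.4
position: [0.4526, 0.1914, 0.2611]
eef_rot: [-180.0, 0.0, 77.6]
wrist_force: [0.0, -1.1, -1.1]
width: 0.0182
gripper_force: 64.2
```

```bash
python3 - <<'E'
from h import *
import cv2
p,r,o=pose(); print(o["time_s"],p,o["eef_rot"],o["width"],o["gripper_force"]); print(togo([.4513,.1928,.2135],[180,0,77.7]))
im=env.camera("wrist"); cv2.imwrite("pics/w7.png",im[:,:,::-1])
# board ends' predicted pixels and wood profile of the visible board end / slot row
a=np.radians(77.7);c=np.array([.452,.1923]);d=np.array([np.cos(a),np.sin(a)])
e=wproj([[*(c+d*.058),.15]],p,r)[0]; print("end",e)
v=int(e[1])+6; print(v,[tuple(map(int,im[v,u])) for u in range(292,346,3)])
v=225; print(v,[tuple(map(int,im[v,u])) for u in range(270,368,4)])
E
```

```text
15.4 [0.45255301 0.19144064 0.26107654] [-1.79990653e+02  3.88799306e-02  7.75583613e+01] 0.018171897506482612 64.17724013328552
(array([ 0.014, -0.019,  0.595]), array([-0.   ,  0.   , -0.002]))
end [315.37344713 152.82457655]
158 [(241, 214, 157), (237, 207, 151), (235, 202, 145), (242, 216, 156), (155, 128, 86), (173, 141, 100), (178, 148, 107), (249, 237, 192), (249, 236, 191), (248, 235, 187), (232, 210, 158), (178, 146, 102), (183, 149, 105), (235, 203, 146), (234, 200, 145), (237, 207, 150), (242, 218, 158), (240, 213, 155)]
225 [(94, 94, 95), (99, 98, 99), (102, 100, 100), (145, 144, 146), (132, 132, 134), (132, 133, 133), (149, 137, 131), (241, 214, 155), (238, 210, 153), (167, 137, 97), (164, 133, 95), (250, 238, 192), (249, 238, 190), (215, 186, 138), (106, 85, 59), (229, 195, 142), (236, 205, 148), (245, 224, 164), (205, 174, 138), (131, 128, 131), (137, 135, 135), (139, 136, 138), (139, 138, 141), (72, 71, 69), (105, 106, 104)]
```

The board sits at u≈317 between the jaw inner edges at 294 and 343, so it is centred to within about 0.5 mm. I'll lower the clip.

>>> {"name": "arm_command", "arguments": {
  "commands": [
    {"xyz": [0.01,-0.01,0.12],"rotation": [0,0,0],"gripper": 1},
    {"xyz": [0.01,-0.01,0.24],"rotation": [0,0,0],"gripper": 1},
    {"xyz": [0.01,-0.01,0.36],"rotation": [0,0,0],"gripper": 1},
    {"xyz": [0.01,-0.01,0.46],"rotation": [0,0,0],"gripper": 1},
    {"xyz": [0.01,-0.01,0.54],"rotation": [0,0,0],"gripper": 1}
  ]
}}

```text
time_s: 15.95
position: [0.4515, 0.1932, 0.2171]
eef_rot: [-180.0, 0.0, 77.5]
wrist_force: [-0.2, 0.1, -2.3]
width: 0.0183
gripper_force: 64.2
```

>>> {"name": "arm_command", "arguments": {
  "commands": [
    {"xyz": [0,0,0.055],"rotation": [0,0,0],"gripper": 1},
    {"xyz": [0,0,0.055],"rotation": [0,0,0],"gripper": 1},
    {"xyz": [0,0,0.055],"rotation": [0,0,0],"gripper": 1},
    {"xyz": [0,0,0.055],"rotation": [0,0,0],"gripper": 1}
  ]
}}

```text
time_s: 16.35
position: [0.4518, 0.1935, 0.2141]
eef_rot: [180.0, -0.0, 77.5]
wrist_force: [0.4, -0.2, -1.8]
width: 0.0179
gripper_force: 64.2
```

```bash
python3 - <<'E'
from h import *
import cv2
p,r,o=pose(); print(o["time_s"],p,o["eef_rot"],o["width"],o["gripper_force"],o["wrist_force"])
im=env.camera("wrist"); s=env.camera("scene"); cv2.imwrite("pics/w8.png",im[:,:,::-1]); cv2.imwrite("pics/s8.png",s[:,:,::-1])
# in the picture: rows, runs of wood (saturated) vs steel
for v in (158,200,225,240):
    L=im[v,275:365].astype(int); sat=L.max(1)-L.min(1); print(v,"".join("W" if a>40 and m>210 else "w" if a>40 else "S" if m>120 else "." for a,m in zip(sat,L.max(1))))
a=np.radians(77.7);c=np.array([.452,.1923]);d=np.array([np.cos(a),np.sin(a)])
print(wproj([[*(c+d*.059),.15]],p,r))
# scene: jaw bottom edges vs board top, predicted pixels and columns of colour
E=env.get_calibration("scene");f=lambda q:(lambda k:k[:2]/k[2])(E["intrinsics"]@(E["extrinsics"]@np.r_[q,1])[:3])
n=np.array([d[1],-d[0]])
for k in (-.05,-.024,0,.024,.05): print(k,"board top edge front",f([*(c+d*k-n*.004),.15]).round(1),"jaw tip front",f([*(c+d*k-n*.017),.1375]).round(1))
u=[f([*(c+d*k-n*.004),.15]) for k in (0,)][0].astype(int)
for x in (u[0]-8,u[0],u[0]+8): print(x,[(v,*map(int,s[v,x])) for v in range(u[1]-16,u[1]+20,2)])
E
```

```text
16.35 [0.45183115 0.19349926 0.21407341] [ 1.79968196e+02 -1.94424722e-02  7.75385444e+01] 0.01794478299636176 64.1767144203186 [ 0.42731162 -0.17648129 -1.84535022]
158 WWWWWWWWWWWWWWWWWWWWWWWWWWwwwwwwwwwwwwwwwwwwwwwwwwwwwwwwwwwWWWWWWWWWWWWWWWWWWWWWWWWWWWw...
200 wWWWWWWWWWWWWWWWWWWWWWWWWWWwwwwwwwwwwWWWWWWWWWWWWWWwwwwwwwWWWWWWWWWWWWWWWWWWWWWWWWWWWw....
225 wWWWSSSSSSSSSSSSSSSSwWWWWWWwwwwwwwwwwWWWWWWWWWWWWWWwwwwwwwWWWWWWWWWwSSSSSSSSSSSSSSSS......
240 .wWWwSSSSSSSSSSSSSSSSSSSSSSSSSSSSSSSwWWWWWWWWWWWWWWSSSSSSSSSSSSSSSSSSSSSSSSSSSSSSSS.......
[[317.0273129  164.69961814]]
-0.05 board top edge front [330.5 256. ] jaw tip front [333.6 262.8]
-0.024 board top edge front [321.8 260.1] jaw tip front [325.  266.9]
0 board top edge front [313.6 263.9] jaw tip front [316.8 270.8]
0.024 board top edge front [305.3 267.8] jaw tip front [308.5 274.7]
0.05 board top edge front [296.  272.1] jaw tip front [299.3 279.1]
305 [(247, 145, 140, 142), (249, 137, 132, 132), (251, 145, 139, 140), (253, 160, 153, 153), (255, 170, 162, 164), (257, 224, 216, 217), (259, 106, 103, 104), (261, 125, 121, 122), (2
[... 305 characters left out ...]
26), (255, 125, 121, 120), (257, 162, 155, 156), (259, 189, 182, 181), (261, 196, 190, 187), (263, 188, 181, 181), (265, 187, 181, 178), (267, 182, 173, 173), (269, 181, 175, 174), (271, 197, 189, 187), (273, 152, 149, 137), (275, 156, 152, 141), (277, 160, 155, 144), (279, 161, 158, 146), (281, 164, 162, 151)]
321 [(247, 74, 70, 71), (249, 77, 74, 75), (251, 85, 81, 79), (253, 90, 85, 69), (255, 136, 129, 93), (257, 135, 131, 134), (259, 141, 135, 136), (261, 137, 132, 134), (263, 150, 144, 145), (265, 164, 157, 157), (267, 199, 195, 194), (269, 160, 156, 146), (271, 156, 154, 141), (273, 158, 156, 142), (275, 156, 152, 140), (277, 157, 153, 142), (279, 157, 154, 143), (281, 162, 157, 146)]
```

The scene view puts the jaw bottom at v≈272, against 272.6 predicted, so the tips are about 12 mm below the edge and the board is centred between the jaws (295/343, board 319). I'll raise the clip 1.5 mm to balance the clearance, let it settle and hand in.

>>> {"name": "arm_command", "arguments": {
  "commands": [
    {"xyz": [0,0,-0.018],"rotation": [0,0,0],"gripper": 1},
    {"xyz": [0,0,-0.018],"rotation": [0,0,0],"gripper": 1},
    {"xyz": [0,0,-0.018],"rotation": [0,0,0],"gripper": 1},
    {"xyz": [0,0,-0.018],"rotation": [0,0,0],"gripper": 1},
    {"xyz": [0,0,-0.018],"rotation": [0,0,0],"gripper": 1}
  ]
}}

```text
time_s: 16.95
position: [0.4517, 0.1934, 0.2152]
eef_rot: [-180.0, -0.0, 77.5]
wrist_force: [-0.4, 0.1, -1.2]
width: 0.0181
gripper_force: 64.2
```

```bash
python3 - <<'E'
from h import *
o=env.observe(); print(o["position"],o["width"],o["gripper_force"],o["wrist_force"],env.job_done())
E
```

```text
the job is handed in; nothing more can be done
[0.45166009 0.19340685 0.21516472] 0.018097654674794086 64.17811274528503 [-0.38296202  0.14372257 -1.17259648] None
```

I handed the job in at about 17 s (no verdict came back): the board is home and let go in the wooden stand's slot, and the steel clip is held squeezed open over the middle of its top edge, with the jaw tips about 11 mm below it by measurement and no sign of contact.

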